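# Run the length stop of a model-maker's saw fence out to its end stop

### The job

Set the saw fence for the longest house timbers: press the release button on top of the length stop and hold it down while you push the stop along its rail, away from the saw, until it is fully against the end stop. Then let the button come up so that the stop is locked there. Leave the timber on the board, the glue bottle, the tub of bricks and the try square where they are.

Things in the scene. Friction and masses are not known exactly. Their poses are not given: they have to be found in the camera images.
- station: Cutting station, fixed: board 160 (x) x 540 (y) x 18 mm; fence and rail run along its y. Rail 34 mm wide, centre line at x = +30, top 64 mm above the bench. Saw guide with parked backsaw at y = -235, up to 140 mm high, saw handle on the -x side; end stop near the +y end. Its +y is away from the saw: the way to push the stop. Origin: centre of the board's underside, on the bench; z up.
- length_stop (a joint): Slide of the length stop along the rail, m: 0 nearest the saw, grows along station +y, 0.240 hard against the end stop. Grey block 46 (x) x 70 (y) mm astride the rail, top 86 mm above the bench, a steel foot hanging on its -x side. Button up: its pawl sits in a rack (a notch every 6 mm, the last at 0.240) and it will not slide, 1 mm play. Button down: slides with about 1.5 N.
- release_button (a joint): Press depth of the release button, m: 0 up (locked), 0.007 fully down on a hard bottom; moves straight down. The pawl is out of the rack from 0.004; hold it at 0.005 or deeper while sliding, or it catches in the next notch. It yields from about 3 N and is fully down at about 6 N; a spring brings it up again.
- button_top (a point): Centre of the button's top face now (travels with the stop, sinks with the press). Black cap in the middle of the length stop, 30 (x) x 44 (y) mm; top face 97 mm above the bench when up, 11 mm above the block (4 mm when down). A cross ridge 3 mm high, 4 mm thick at each y end leaves a flat 36 mm long for the fingertip; the ridges help to push the stop along.
- end_stop (a point): Centre of the face that the length stop runs against, on the end stop: a dark steel block 34 (x) x 24 (y) x 16 mm on the rail with a bolt head, highest point 84 mm above the bench. The length stop's bumper face is 38 mm ahead (+y) of the button's centre, so that centre ends 38 mm short of this point.
- beam: Loose dark model timber, 14 x 90 x 14 mm, lying on the station's board along the fence between saw and length stop; leave it. Origin: centre of its underside.
- glue: Loose white glue bottle, 56 mm across, 130 mm high, standing behind the fence (+x side of the station); leave it. Origin: centre of its underside.
- brick_tub: Loose black open tub of miniature bricks, 90 x 120 x 45 mm, behind the fence; leave it. Origin: centre of its underside.
- try_square: Loose try square lying on the bench beyond the station's +y end: wooden stock 18 x 100 x 16 mm, steel blade 150 mm long; leave it. Origin: centre of the stock's underside.

How it is judged (in metres and radians):
On the way, in this order (a step that is already met when the one before it is completed fails the run):
1. the release button is pressed down while the length stop is still well short of the end stop (value of joint release_button above 0.004 m and value of joint length_stop below 0.18 m), for 0.1 s.
2. the length stop is against the end stop (within 3 mm) with its button still held down (value of joint length_stop above 0.237 m and value of joint release_button above 0.003 m), for 0.1 s.
At the end, for the whole second after the job is handed in: The length stop rests against the end stop (within 3 mm), its release button is up again (within 1 mm), and the timber, glue bottle, brick tub and try square are within 15 mm of where they stood (value of joint length_stop above 0.237 m and value of joint release_button below 0.001 m and velocity of joint length_stop between -0.01 and 0.01 m/s and distance of each of beam, glue, brick_tub, try_square from where it was at the start of the episode below 0.015 m); the robot touches nothing.
It fails at once if the timber is moved more than 15 mm or lifted (distance of beam from where it was at the start of the episode above 0.015 m).
It fails at once if the glue bottle is moved more than 15 mm or lifted (distance of glue from where it was at the start of the episode above 0.015 m).
It fails at once if the brick tub is moved more than 15 mm or lifted (distance of brick_tub from where it was at the start of the episode above 0.015 m).
It fails at once if the try square is moved more than 15 mm or lifted (distance of try_square from where it was at the start of the episode above 0.015 m).
It also fails if it takes over 40 s, if anything falls off the work surface, if the arm or the gripper's body presses on something with over 40 N, if the wrist force passes 120 N, or if a joint passes its speed limit or range.

### The arm

A 6-joint arm with a two-finger parallel gripper is mounted at the origin on the work surface. World frame = base frame: x ahead of the robot, y to its left, z up, the work surface at z = 0. Lengths are in mm, angles in rad, forces in N, time in s.
With the tool pointing down it reaches from about 300 to 775 mm from the base axis. Payload 14.6 kg.
Tool frame: the origin (TCP) lies midway between the tips of the shut fingers; the grasp point (between the pads) lies 19 mm behind it (grip_depth is the distance from the TCP to the grasp point, in mm); z points along the fingers, y is the direction in which the jaws open and shut (so a half turn about z gives the same grasp; the last joint's range is limited). The gripper opens to 94 mm and grips with 3 to 60 N. Pads are 16 mm wide; open, the fingers measure 119 mm over their backs; the gripper's body (75 mm by 177 mm) begins 78 mm behind the grasp point.
Start: joints at [-1.329, 0.3, 1.521, -0, 1.321, -0.067], TCP at [167.147, -523.976, 205.446] pointing down, gripper open.
Joint ranges: [-3.03, 3.03], [-0.79, 2.21], [0.23, 2.52], [-1.04, 4.18], [0, 3.07], [-2.55, 2.55]. Speed limits (rad/s): [2.22, 2.22, 2.57, 3.14, 3.14, 3.14].

### API

Orientations are given as [roll, pitch, yaw] about the fixed x, y, z axes, in that order (R = Rz(yaw) Ry(pitch) Rx(roll)).
In Python, from cell import read_state, camera, camera_info, sign_off, grip_depth gives the robot as it stands.
- The arm moves only by the tool drive_tool, never from a script. Its argument "motion" is one flat list of numbers, 4 for each row, row after row: the shift along the tool's x, y, z in mm, then the turn about the tool's z in rad. A call has 1 to 8 rows; each row shifts and turns the pose as measured when the row begins, along the tool's axes as they then stand; what a row does not reach is not made up. A row lasts 1/12 s, in which the tool goes at most 41.7 mm and 7.16 degrees, less where a joint would pass 70% of its speed; a pose out of reach is approached as far as the arm can. A call is refused whole if a number of a shift passes 41.7 or a number of a turn 0.125, either way. A call with a gripper value outside its range is refused whole. "jaw" is the closure, from 0 (fully open) to 1 (shut), set as the call begins (left out, the last holds). The fingers move at their own pace and stop on an object; "grip_force" is the grip in N (left out, the last holds). Time passes only in rows, so rows that do not move let the fingers close. It gives the time, the measured TCP pose, the force and the opening at its end, in the units of the state.
- read_state(): the state, without advancing time (a new reading comes with each control period).
- camera(name): name is "side" or "top"; returns the picture (480x640x3 uint8, red, green, blue); there is no depth.
- camera_info(name): a dict with "fovy" (degrees; the focal length in pixels is half the picture's height over the tangent of half this angle, whatever the lens; pixels are square), "cx", "cy" (the principal point, pixels), "camera_from_world" (4x4, takes a point from world to camera coordinates). Camera axes: x right, y up, looking along -z (the intrinsics and any distortion apply to the point x, -y, -z); pixel columns grow to the right and rows downward; lengths in mm; the calibration is good to about 2 mm. A picture is of the moment at which its call begins. camera_info takes no time and is no camera call.
- sign_off(): hands the job in, once; it reports no verdict.
The state is a dict: "clock": time; "joints": joint angles; "qd": joint speeds; "effort": joint torques, N m; "eef_pos": TCP position; "eef_rot": TCP orientation; "wrist_force": force on the tool from outside, world axes, zero at the start; "moment": the same for the moment, N m; "finger_gap": finger opening in mm.
Only numpy, scipy, OpenCV 4.12 (cv2) and the standard library are available. Lean on these libraries where they do the work, as an engineer would, in place of code of your own. Each camera call takes 0.05 s, during which the arm holds its last target. There are 200 camera calls.

## Working session

There is one attempt and no reset: what is moved stays moved. The work goes in short steps, Python scripts to look and compute and a tool call to move; the robot and the scene stay as the last step left them, time stands still between calls to the robot, and variables do not carry over. Pictures are saved under pics/ and viewed, on a budget of 10 in all, crops included, one or two more only if the job needs it, and the job is handed in when it is done.

Besides the shell and the picture viewer there is one more tool, called after "Call:" as name(argument=value, ...) on one line, values as JSON. drive_tool: Moves the arm, as the interface text tells. Its arguments: {"type":"object","properties":{"motion":{"type":"array","items":{"type":"number"}},"jaw":{"type":"number"},"grip_force":{"type":"number"}},"required":["motion"]}

```bash
mkdir -p pics; ls; python3 - <<'E'
from cell import *
import cv2
s=read_state();print(s)
for n in("top","side"):
    cv2.imwrite(f"pics/{n}0.png",camera(n)[:,:,::-1]);print(camera_info(n))
E
```

```text
pics
{'clock': 0.0, 'joints': array([-1.32858544e+00,  3.00446306e-01,  1.52156168e+00, -1.09636856e-06,
        1.32070800e+00, -6.66093176e-02]), 'qd': array([ 2.25860260e-03, -1.19256041e-03,  2.51618666e-03, -9.05704991e-05,
       -6.61048388e-04, -2.73224140e-06]), 'effort': array([-1.37742762e-03, -5.31807840e+01, -3.52734876e+01,  7.07960827e-02,
        2.44811102e-02, -9.80494201e-05]), 'eef_pos': array([ 167.0944958 , -523.73373805,  204.90814238]), 'eef_rot': array([-3.14047174e+00, -7.37093829e-05,  3.08820432e-01]), 'wrist_force': array([-0.62863127, -0.77385419, -0.32345388]), 'moment': array([-0.03839558, -0.00640941, -0.00172194]), 'finger_gap': 94.25804245743308}
{'fovy': 48.55230248868546, 'cx': 325.4827197596689, 'cy': 243.2722396007778, 'camera_from_world': array([[ 1.86497016e-02, -9.99825827e-01, -7.10092307e-04,
         7.77074847e+01],
       [ 9.91436607e-01,  1.84013970e-02,  1.29285895e-01,
        -5.98615371e+02],
       [-1.29250310e-01, -3.11515487e-03,  9.91607106e-01,
        -9.48172447e+02],
       [ 0.00000000e+00,  0.00000000e+00,  0.00000000e+00,
         1.00000000e+00]])}
{'fovy': 57.472003921960855, 'cx': 323.29113473513326, 'cy': 232.36108222441484, 'camera_from_world': array([[-9.32242879e-01, -3.61829107e-01,  1.70656601e-03,
         5.69963932e+02],
       [ 2.54977096e-01, -6.53580526e-01,  7.12614326e-01,
        -1.34135433e+02],
       [-2.56729227e-01,  6.64764766e-01,  7.01553926e-01,
        -7.69048253e+02],
       [ 0.00000000e+00,  0.00000000e+00,  0.00000000e+00,
         1.00000000e+00]])}
```

View pics/top0.png

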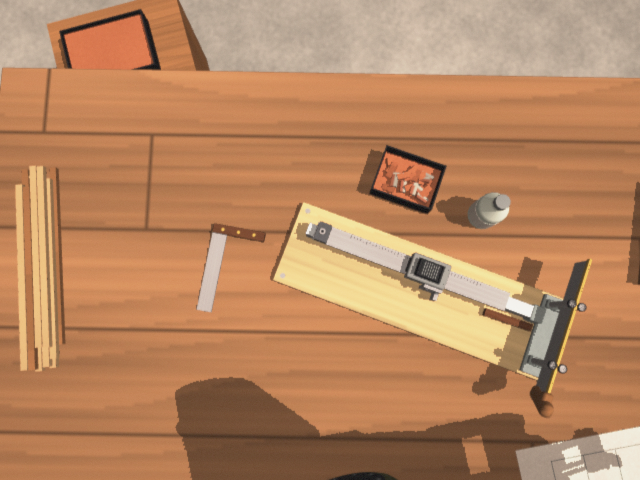

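View pics/side0.png

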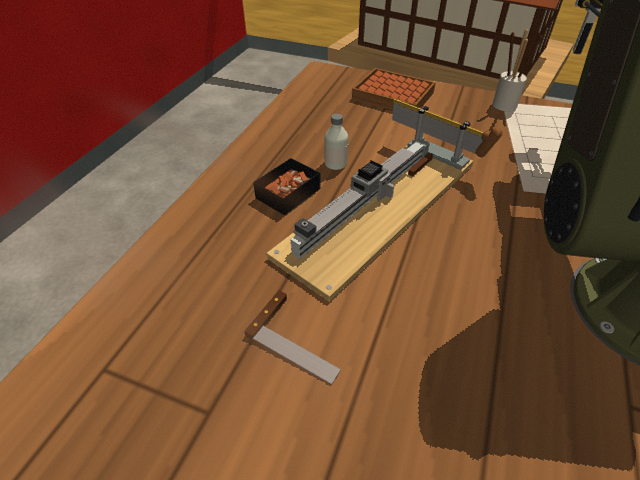

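The top view shows the button near (431,269), the end stop near (321,231) and the saw at the right. The side view has the button near (371,169) and the end stop near (304,228). Next I'll turn these into positions.

```bash
cat > h.py <<'E'
import numpy as np, cv2
from cell import *
def ray(n,uv):
    i=camera_info(n);f=240/np.tan(np.radians(i["fovy"]/2));T=i["camera_from_world"]
    d=np.array([(uv[0]-i["cx"])/f,-(uv[1]-i["cy"])/f,-1])
    return -T[:3,:3].T@T[:3,3],T[:3,:3].T@d
def onz(n,uv,z):
    o,d=ray(n,uv);return o+d*(z-o[2])/d[2]
def proj(n,p):
    i=camera_info(n);f=240/np.tan(np.radians(i["fovy"]/2));c=i["camera_from_world"]@np.r_[p,1]
    return i["cx"]-f*c[0]/c[2],i["cy"]+f*c[1]/c[2]
def tri(a,b):
    (o,d),(p,e)=ray("top",a),ray("side",b)
    t=np.linalg.lstsq(np.c_[d,-e],p-o,rcond=None)[0]
    return o+d*t[0],p+e*t[1]
E
python3 - <<'E'
from h import *
print(onz("top",(431,269),97),onz("side",(371,169),97),tri((431,269),(371,169)))
print("end",onz("top",(321,231),82),onz("side",(304,226),82))
for c in((303,204),(274,280)): print(onz("top",c,18))
a=cv2.imread("pics/top0.png")[200:310,270:470];b=cv2.imread("pics/side0.png")[140:260,270:420]
o=np.zeros((600,800,3),np.uint8)
a=cv2.resize(a,None,fx=4,fy=4,interpolation=2)[:300*2];b=cv2.resize(b,None,fx=4,fy=4,interpolation=2)
cv2.imwrite("pics/a.png",a);cv2.imwrite("pics/b.png",b)
E
```

```text
[547.91444915 -95.08531082  97.        ] [540.53338149 -87.46332828  97.        ] (array([548.5458574 , -96.54126111,  89.58774791]), array([542.99209016, -97.6912113 ,  89.34053233]))
end [613.30659676  97.07698096  82.        ] [608.94382648 103.97818443  82.        ]
[674.73961749 133.31027532  18.        ]
[528.4581798 184.2531786  18.       ]
```

View pics/a.png

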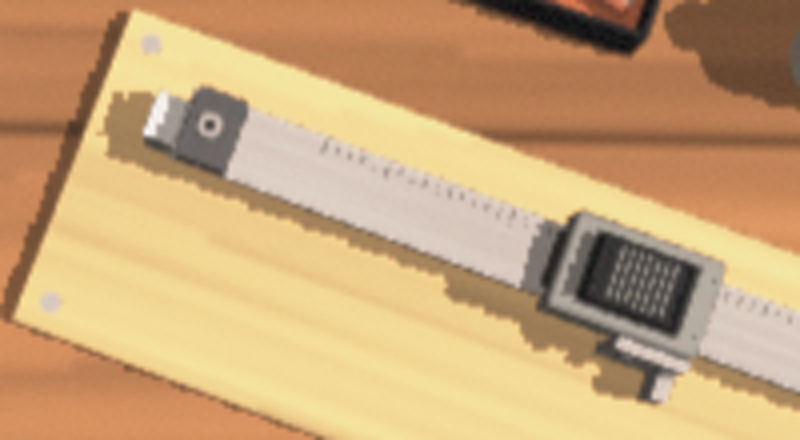

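View pics/b.png

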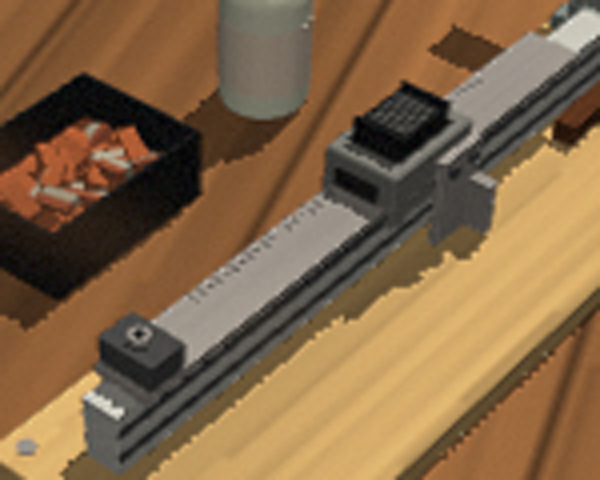

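Refined pixels from the crops: button top (431.2,270.7) in the top view and (371.8,168.8) in the side view; end-stop face edge at (329.2,235) in the top view; the timber is well clear near the saw.

```bash
python3 - <<'E'
from h import *
b=onz("top",(431.2,270.7),97);print(b,onz("side",(371.8,168.8),97),tri((431.2,270.7),(371.8,168.8)))
e=onz("top",(329.2,235),80);print("end",e)
d=(e-b)[:2];print(np.linalg.norm(d)-38,np.arctan2(d[1],d[0]))
# rail edges top view z=64: near-edge points
p=onz("top",(270+228/4,200+178/4),64);q=onz("top",(270+525/4,200+290/4),64);d=(p-q)[:2];print(np.arctan2(d[1],d[0]),p,q)
p=onz("top",(303.2,202.5),18);q=onz("top",(273,280),18);d=(p-q)[:2];print("board end",np.arctan2(*d[::-1])-np.pi/2+np.pi,p,q,np.linalg.norm(d))
E
```

```text
[544.96775825 -95.4111781   97.        ] [539.20211925 -88.72009858  97.        ] (array([545.49442704, -96.6752969 ,  90.57593911]), array([541.30331919, -97.5442406 ,  90.40332592]))
end [606.6817687   82.36046118  80.        ]
150.17910303600343 1.2366597944838007
1.2260147575933462 [591.60699946  85.96891991  64.        ] [543.43783434 -48.15998145  64.        ]
board end 1.2287790802053358 [677.66882846 132.99806982  18.        ] [528.42323925 186.13071832  18.        ] 158.42135031649048
```

Call:
drive_tool(motion=[31,-19,0,0,31,-19,0,0,31,-19,0,0,31,-19,0,0,31,-19,0,0,31,-19,0,0,31,-19,0,0,31,-19,0,0], jaw=1)

```text
clock: 0.77
eef_pos: [359.7, -297.3, 202.1]
eef_rot: [-3.136, 0.001, 0.299]
wrist_force: [0.2, -0.0, 0.5]
finger_gap: 44.1
```

Call:
drive_tool(motion=[31,-19,0,0,31,-19,0,0,31,-19,0,0,31,-19,0,0,31,-19,0,0,31,-19,0,0,31,-19,0,0,20,-12,0,0])

```text
clock: 1.43
eef_pos: [550.5, -73.8, 201.3]
eef_rot: [-3.134, 0.003, 0.3]
wrist_force: [0.3, -0.4, 0.6]
finger_gap: 0.5
```

Call:
drive_tool(motion=[0,0,0,-0.12,0,0,0,-0.12,0,0,0,-0.12,0,0,0,-0.12,0,0,0,-0.12,0,0,0,-0.12,0,0,0,-0.12,0,0,0,-0.12])

```text
clock: 2.1
eef_pos: [552.3, -67.3, 197.2]
eef_rot: [-3.128, -0.004, 1.296]
wrist_force: [-0.2, -0.2, 0.4]
finger_gap: 0.6
```

Call:
drive_tool(motion=[0,0,0,0.06,-14,0,25,0,-14,0,25,0,0,0,18,0,0,0,0,0])

```text
clock: 2.52
eef_pos: [542.1, -93.8, 126.4]
eef_rot: [-3.128, -0.004, 1.248]
wrist_force: [-0.9, -0.2, -0.7]
finger_gap: 0.6
```

```bash
python3 - <<'E'
from h import *
T=camera("top")[:,:,::-1];S=camera("side")[:,:,::-1]
s=read_state();p=s["eef_pos"];print(p,s["eef_rot"],proj("top",p),proj("side",p))
a=cv2.resize(T[220:320,380:480],(400,400),interpolation=2);b=cv2.resize(S[110:210,320:420],(400,400),interpolation=2)
cv2.imwrite("pics/c.png",np.hstack([a,b]))
E
```

```text
[543.62195785 -93.82435922 129.80630697] [-3.13199881 -0.00415795  1.24869129] (np.float64(434.10855965115667), np.float64(269.9516304940267)) (np.float64(371.71609746255996), np.float64(153.61488096849808))
```

View pics/c.png

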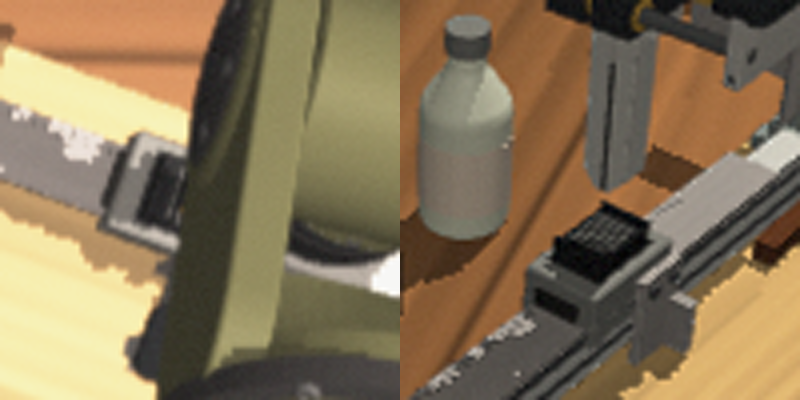

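The crop shows the fingertip at about (373.8,153) in the side view, about 2 px right of its projection. The arm hides the button from the top camera. I'll correct the side view by that offset.

```bash
python3 - <<'E'
from h import *
print(onz("side",(369.7,169.4),97),onz("side",(371.8,168.8),97)); print(tri((431.2,270.7),(369.7,169.4)))
p=np.array([543.6,-93.8,97]);print(proj("side",p),proj("top",p))
E
```

```text
[542.61878366 -85.17775077  97.        ] [539.20211925 -88.72009858  97.        ]
(array([545.70915639, -97.19069368,  87.95677049]), array([545.55873996, -97.22290438,  87.95077717]))
(np.float64(370.46141452443214), np.float64(166.96404721685357)) (np.float64(430.2751990794809), np.float64(271.470676729602))
```

Call:
drive_tool(motion=[3,0,12,0.02,0,0,11,0,0,0,0,0,0,0,0,0,0,0,0,0])

```text
clock: 3.03
eef_pos: [547.2, -90.4, 111.5]
eef_rot: [-3.139, -0.005, 1.231]
wrist_force: [-0.5, 0.2, -0.4]
finger_gap: 0.6
```

```bash
python3 - <<'E'
from h import *
p0=read_state()["eef_pos"];S=camera("side")[:,:,::-1]
s=read_state();p=s["eef_pos"];print(p0,p,s["eef_rot"],proj("side",p))
cv2.imwrite("pics/d.png",cv2.resize(S[130:200,330:410],(800,700),interpolation=2)[:600])
E
```

```text
[547.15636196 -90.43551351 111.49079733] [547.27936248 -90.51864774 111.70250015] [-3.13939728 -0.00484686  1.23065431] (np.float64(368.81760525921726), np.float64(161.56401222829425))
```

View pics/d.png

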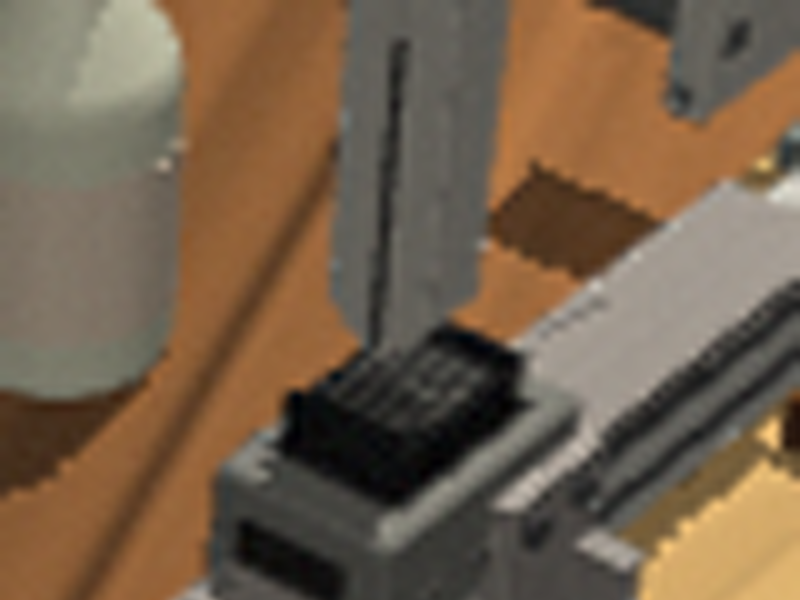

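The tip's underside is at about (370.9,163.5) against a prediction of (368.8,161.6). That is a steady (+2,+2) px bias in the side camera. Corrected for it, the side view agrees with the top view that the button is at about (545,-95). I'll centre there and descend.

Call:
drive_tool(motion=[-5,-1,2,0,0,0,5,0,0,0,4,0,0,0,0,0])

```text
clock: 3.42
eef_pos: [545.0, -95.6, 101.3]
eef_rot: [3.141, -0.005, 1.231]
wrist_force: [-0.3, -0.7, -0.7]
finger_gap: 0.5
```

Call:
drive_tool(motion=[0,0,3,0,0,0,3,0])

```text
clock: 3.58
eef_pos: [545.2, -95.8, 95.3]
eef_rot: [3.141, -0.005, 1.231]
wrist_force: [-2.8, -0.1, 3.3]
finger_gap: 0.2
```

Call:
drive_tool(motion=[0,0,3,0,0,0,3,0])

```text
clock: 3.75
eef_pos: [545.4, -95.8, 89.6]
eef_rot: [3.14, -0.005, 1.231]
wrist_force: [-13.8, 3.2, 45.4]
finger_gap: 0.1
```

Call:
drive_tool(motion=[0,0,2,0,0,0,2,0])

```text
clock: 3.92
eef_pos: [545.6, -95.4, 89.8]
eef_rot: [3.139, -0.005, 1.231]
wrist_force: [-15.3, 4.3, 30.4]
finger_gap: 0.2
```

Call:
drive_tool(motion=[2,-0.5,1,0,4,-0.5,1,0,6,0,1,0,6,0,1,0])

```text
clock: 4.25
eef_pos: [551.4, -78.7, 90.1]
eef_rot: [3.135, -0.005, 1.231]
wrist_force: [-8.4, 1.0, 16.6]
finger_gap: 0.5
```

Call:
drive_tool(motion=[8,0,1.3,0,8,0,1.3,0,8,0,1.3,0,8,0,1.3,0])

```text
clock: 4.58
eef_pos: [562.6, -47.3, 90.1]
eef_rot: [3.133, -0.005, 1.23]
wrist_force: [-8.8, 0.5, 17.4]
finger_gap: 0.5
```

Call:
drive_tool(motion=[8,0,1.3,0,8,0,1.3,0,8,0,1.3,0,8,0,1.3,0])

```text
clock: 4.92
eef_pos: [574.1, -14.9, 90.0]
eef_rot: [3.131, -0.006, 1.231]
wrist_force: [-8.5, 0.6, 16.3]
finger_gap: 0.5
```

Call:
drive_tool(motion=[8,0,1.3,0,8,0,1.3,0,8,0,1.3,0,8,0,1.3,0,8,0,1.3,0])

```text
clock: 5.33
eef_pos: [588.7, 25.9, 90.1]
eef_rot: [3.128, -0.008, 1.232]
wrist_force: [-7.3, 1.0, 16.4]
finger_gap: 0.5
```

Call:
drive_tool(motion=[4,0,1.3,0,4,0,1.3,0,4,0,1.3,0])

```text
clock: 5.58
eef_pos: [593.6, 39.6, 90.1]
eef_rot: [3.126, -0.01, 1.234]
wrist_force: [-8.7, 1.0, 16.4]
finger_gap: 0.3
```

Call:
drive_tool(motion=[3,0,1.3,0,3,0,1.3,0,3,0,1.3,0])

```text
clock: 5.83
eef_pos: [597.3, 47.8, 90.1]
eef_rot: [3.123, -0.008, 1.235]
wrist_force: [-6.9, -11.3, 16.3]
finger_gap: 0.4
```

Call:
drive_tool(motion=[3,0,1.3,0,3,0,1.3,0,3,0,1.3,0])

```text
clock: 6.08
eef_pos: [601.0, 52.2, 90.0]
eef_rot: [3.118, -0.002, 1.234]
wrist_force: [-8.9, -12.1, 17.2]
finger_gap: 0.6
```

The push force jumped to about 13 N along the rail, against about 2 N while sliding, with z still at 90 (button down). That fits the stop being against its end. I'll let the button up while keeping a slight forward push.

Call:
drive_tool(motion=[1,0,-3,0,0.5,0,-4,0,0,0,-5,0,0,0,-10,0,0,0,-30,0,0,0,-30,0,0,0,-30,0])

```text
clock: 6.67
eef_pos: [596.4, 54.0, 200.4]
eef_rot: [3.129, 0.003, 1.234]
wrist_force: [0.2, -0.2, 0.5]
finger_gap: 0.1
```

Call:
drive_tool(motion=[-40,0,-10,0,-40,0,0,0,-40,0,0,0,-40,0,0,0,-40,0,0,0,-40,0,0,0,-30,0,0,0,0,0,0,0])

```text
clock: 7.33
eef_pos: [506.0, -208.1, 223.2]
eef_rot: [3.113, -0.002, 1.242]
wrist_force: [0.8, 0.6, 0.3]
finger_gap: 0.3
```

```bash
python3 - <<'E'
from h import *
T=camera("top")[:,:,::-1];S=camera("side")[:,:,::-1]
s=read_state();print(s["clock"],s["eef_pos"],s["wrist_force"])
a=cv2.resize(T[190:300,260:460],(800,440))[:300];b=cv2.resize(S[150:300,230:430],(400,300))
c=cv2.resize(S[200:260,270:350],(400,300),interpolation=2)
cv2.imwrite("pics/e.png",np.vstack([a,np.hstack([b,c])]))
for n,i in(("top",T),("side",S)):
    d=cv2.absdiff(i,cv2.imread(f"pics/{n}0.png")).max(2)>40
    for nm,p in dict(tubT=(365,145,450,215),glueT=(470,190,512,232),sqT=(195,220,270,315),beamT=(480,305,535,332),tubS=(252,155,322,215),glueS=(322,110,350,172),sqS=(243,290,342,385)).items():
        if nm[-1]==n[0].upper(): print(nm,d[p[1]:p[3],p[0]:p[2]].mean())
E
```

```text
7.4333 [ 507.28955135 -204.78521815  223.0965255 ] [ 0.02080815  0.93661225 -0.55970085]
tubT 0.0
glueT 0.0
sqT 0.02736842105263158
beamT 0.10168350168350168
tubS 0.045476190476190476
glueS 0.0
sqS 0.016055289739500267
```

View pics/e.png

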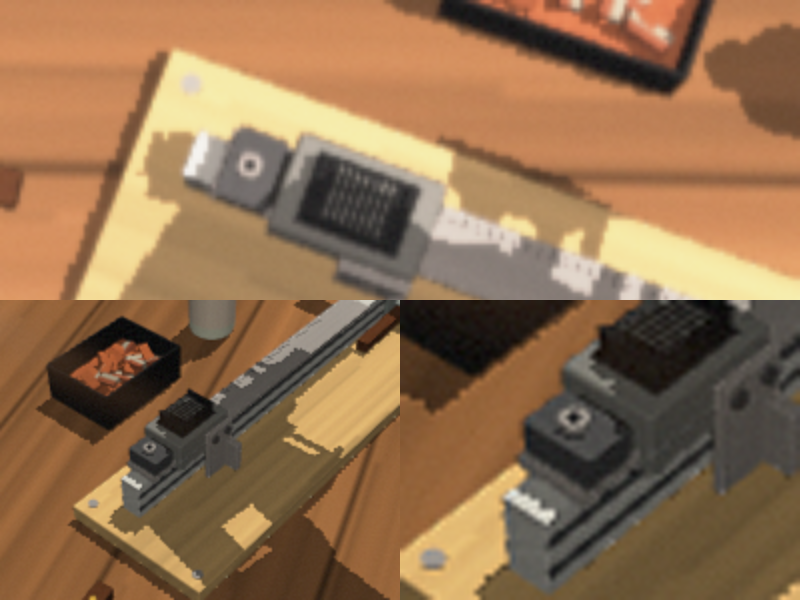

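The stop sits against the end stop. The cap centre is at about (349.8,240.8) in the top view and (323.6,207.6) in the side view, and the cap stands proud of the block. I'll do a numeric check before handing in.

```bash
python3 - <<'E'
from h import *
b=onz("top",(349.8,240.8),97);print(b,np.hypot(*(b-onz("top",(329.2,235),80))[:2]))
print(tri((349.8,240.8),(323.6,207.6)),"before",tri((431.2,270.7),(371.8,168.8)))
E
```

```text
[594.63101188  46.28362712  97.        ] 38.036281307734065
(array([596.45518599,  45.70825353,  83.57972662]), array([593.48055147,  44.91070441,  83.20958791])) before (array([545.49442704, -96.6752969 ,  90.57593911]), array([541.30331919, -97.5442406 ,  90.40332592]))
```

The rail distance is 38.0 mm, as it should be. The height estimate is 7 mm lower than before, so I'll compare the cap before and after at close range.

```bash
python3 - <<'E'
from h import *
S=camera("side")[:,:,::-1];B=cv2.imread("pics/side0.png")
f=lambda i,u,v:cv2.resize(cv2.convertScaleAbs(i[v-25:v+25,u-20:u+20],alpha=1.8),(400,500),interpolation=2)
cv2.imwrite("pics/f.png",np.hstack([f(B,372,172),f(S,323,210)]))
R=np.array([.336,.942]);L=np.array([.942,-.336])
# expected projected pixel height differences: cap corner vs block, up and down
for c in((544.5,-95),(594.9,46.5)):
    c=np.array(c)
    for h in(97,90): print(h,proj("side",np.r_[c,h]),proj("side",np.r_[c+23*-L+35*R,86]),proj("side",np.r_[c-15*L+22*R,h+3]),proj("side",np.r_[c-15*L-22*R,h+3]))
E
```

```text
97 (np.float64(370.2117016467078), np.float64(166.54757342510672)) (np.float64(368.6414799316582), np.float64(183.25811331377986)) (np.float64(369.82075026427765), np.float64(173.12454974654128)) (np.float64(382.4945128864948), np.float64(163.4191607069846))
90 (np.float64(369.952417869056), np.float64(169.3056298366699)) (np.float64(368.6414799316582), np.float64(183.25811331377986)) (np.float64(369.5575075854554), np.float64(175.911342062245)) (np.float64(382.1698590454609), np.float64(166.18560987221082))
97 (np.float64(322.606551857902), np.float64(202.42023348937485)) (np.float64(319.5767625893981), np.float64(221.8033562041497)) (np.float64(320.9315847657012), np.float64(210.6003752157367)) (np.float64(336.2575102888473), np.float64(198.8629269607158))
90 (np.float64(322.6042962373532), np.float64(205.23577427534434)) (np.float64(319.5767625893981), np.float64(221.8033562041497)) (np.float64(320.9394662874982), np.float64(213.43927636798176)) (np.float64(336.1745440565366), np.float64(201.6900228166087))
```

View pics/f.png

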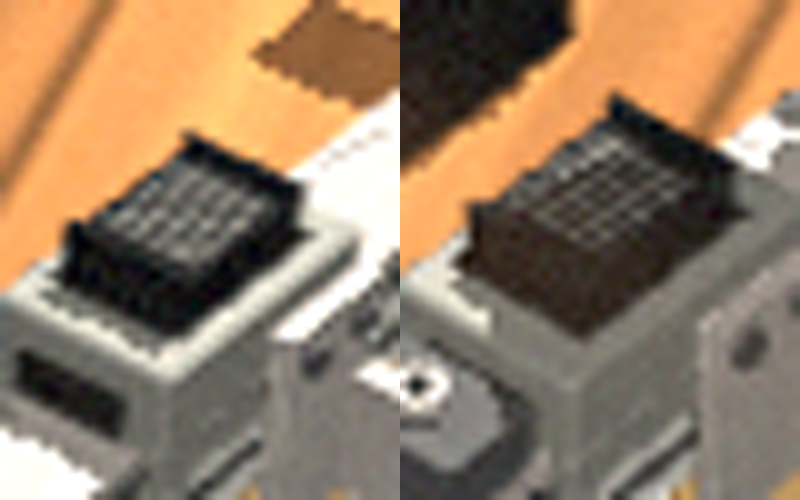

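The cap's wall is as tall as before (about 5–7 px, where a pressed cap would show about half). Its texture centre is at (324,204), against (324.7,204.5) expected for a raised button with the bias added. My earlier side pixel was simply read too low. The button is up, so I'll hand in.

```bash
python3 -c "
from cell import *
print(read_state()['wrist_force']);print(sign_off())"
```

```text
[ 0.42115953 -0.22203531  0.10375638]
the job is handed in; nothing more can be done
None
```

The length stop is against the end stop with its button up and locked, and the job is handed in at about 7.5 s of the 40 s allowed. With the fingers shut, I pressed the button to its hard bottom and pushed the stop about 150 mm along the rail. At the end the push force rose from about 2 N to 13 N, and I then let the button up and moved the arm clear.

**Position:** in the top camera the button centre is 38.0 mm from the end-stop face, exactly as it should be.

**Button up:** my first two-view height check came out 7 mm too low. The close-up showed I had misread a side-camera pixel. The cap stands at its full height, within about 0.5–1 px of where a raised button should appear once the side camera's steady offset of about 2 px is allowed for.

**Force:** the press briefly reached about 45 N at the wrist when the button bottomed. That is far below the 120 N wrist limit. It was taken at the fingertips, so I don't expect the 40 N limit on the arm and gripper body to apply, but I could not check that.

**Other objects:** the glue bottle showed no change in either view. The tub showed none from the top and about 5% of pixels changed from the side; the try square showed 2–3%. The area around the timber changed by about 10%, which I put down to the arm's shadow, since the tool never went near it. I did not re-measure its position.

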